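# Tip the valve balls into their display bin

### The arm

A 7-joint arm with a two-finger parallel gripper is mounted at the origin on the work surface. World frame = base frame: x ahead of the robot, y to its left, z up, the work surface at z = 0. Lengths are in m, angles in rad, forces in N, time in s.
With the tool pointing down it reaches from about 0.425 to 0.875 m from the base axis. Payload 8.4 kg.
Tool frame: the origin (TCP) lies at the very end of the fingers, on their centre line; the grasp point (between the pads) lies arm.grasp_offset behind it (arm.grasp_offset is the distance from the TCP to the grasp point, in m); z points along the fingers, y is the line along which they close (so a half turn about z gives the same grasp; the last joint's range is limited). The gripper opens to 85 mm and grips with 20 to 120 N. Pads are 22 mm wide; open, the fingers measure 114 mm over their backs; the gripper's body (76 mm by 85 mm) begins 54 mm behind the grasp point. The pads swing forward as they close: fully open they stand 13 mm farther back than shut.
Start: joints at [1.212, 0.333, 0.04, 1.465, -0.013, 1.343, -0.059], TCP at [0.167, -0.628, 0.231] pointing down, gripper open.
Joint ranges: [-2.58, 2.58], [-0.38, 2.09], [-1.3, 1.39], [0.25, 2.4], [-1.5, 4.64], [0.08, 2.09], [-2.65, 2.65]. Speed limits (rad/s): [2.22, 2.22, 2.79, 2.79, 3.14, 3.14, 3.14].

### API

Orientations are given as a unit quaternion [x, y, z, w].
In Python, from rig import arm gives the robot as it stands.
- The arm moves only by the tool send_rows, never from a script. Its argument "series" is a list of rows, each a list of 3 entries, a list of its own where there are three numbers: the shift along the tool's x, y, z each as a share of 0.3 m, from -1 to 1, then the turn about the tool's z as a share of 30 degrees, from -1 to 1, then the gripper's target within -1 to 1 (fully open at 1, half-way at 0, shut at -1). In form: [[[dx, dy, dz], twist, grip], ...]. A call has 1 to 12 rows; each row is the pose to reach, as a shift and turn from the pose commanded when the call began, along the tool's axes at that moment; what a row does not reach only later rows make up. A row lasts 1/8 s, in which the tool goes at most 62.5 mm and 10.7 degrees, less where a joint would pass 70% of its speed; a pose out of reach is approached as far as the arm can. A call with a number of a shift or a turn outside -1 to 1 is refused whole. A call with a gripper value outside its range is refused whole. The fingers move at their own pace and stop on an object; "squeeze" is the grip in N (left out, the last holds). Time passes only in rows, so rows that repeat a pose let the fingers close. It gives the time, the measured TCP pose, the force, the opening and the grip force at its end, in the units of the state.
- arm.observe(): the state, without advancing time (a new reading comes with each control period).
- arm.camera(name): name is "side" or "top"; returns a dict with "image" (400x640x3 uint8, blue, green, red), "fx", "fy", "cx", "cy" (pixels), "k1" (the pictures are not rectified: a ray, as slopes to the right and down, at radius r is drawn at 1 + k1 r^2 times it, then the intrinsics apply), "R" (3x3) and "t" (3): a world point X has camera coordinates R X + t. Camera axes: x right, y down, z forward; pixel columns grow to the right and rows downward; lengths in m; the calibration is good to about 2 mm. A picture is of the moment at which its call begins. There is no depth.
- arm.hand_in(): hands the job in; it is judged then, once.
The state is a dict: "time_s": time; "joint_pos": joint angles; "joint_velocities": joint speeds; "joint_efforts": joint torques, N m; "tool_pos": TCP position; "eef_rot": TCP orientation; "wrist_force": force on the tool from outside, world axes, zero at the start; "torque": the same for the moment, N m; "opening": finger opening in m; "grasp_force": force on a finger pad.
Only numpy, scipy, OpenCV 4.12 (cv2) and the standard library are available. Lean on these libraries where they do the work, as an engineer would, in place of code of your own. Each camera call takes 0.05 s, during which the arm holds its last target. There are 200 camera calls.

### The job

Pick up the spouted metal jug by its handle, bring its spout over the empty stock bin while the jug is still upright, then tip it there, close above the bin, so that all four valve balls go into that bin. Then stand the empty jug upright in the middle of the counter scale's pan, setting it down gently, and leave the other things on the counter where they are.

Things in the scene. Friction and masses are not known exactly. Their poses are not given: they have to be found in the camera images.
- jug: Open sheet-aluminium scoop jug, black handle, 0.2 to 0.33 kg. Origin: on its underside, below the centre of its half-round back (outer radius 44 mm); z up, +x the way the spout faces, handle on the -x side. Flat foot 88 mm wide (y), from x = -44 to +30 mm. Walls 3 mm; rim 85 mm above the foot. Tipping it 50 to 60 degrees spout-down empties it; at 32 degrees or less nothing comes out.
- jug_lip (a point): Middle of the edge of the jug's spout, at x = 106, y = 0, z = 53 mm in the jug's frame. The spout is an open trough climbing at 32 degrees from the inner floor (x = 28, z = 4 mm) to this lip, narrowing from 85 to 74 mm wide, with 40 mm cheeks (highest point x = 84, z = 89 mm).
- jug_grip (a point): A good place to grip, in the jug's upright handle post, at x = -87, y = 0, z = 62 mm in the jug's frame. The post is 14 mm thick (jug's y), 24 mm wide (jug's x), from z = 12 to 84 mm, reachable from above. Two 14 mm arms (z = 12 to 26 and 70 to 84 mm) join it to the jug; 32 mm between post and jug's back.
- ball1: One of four loose plated valve balls, 24 mm in diameter, 35 g, lying in the jug at the start. Origin: its centre.
- ball2: One of four loose plated valve balls, 24 mm in diameter, 35 g, lying in the jug at the start. Origin: its centre.
- ball3: One of four loose plated valve balls, 24 mm in diameter, 35 g, lying in the jug at the start. Origin: its centre.
- ball4: One of four loose plated valve balls, 24 mm in diameter, 35 g, lying in the jug at the start. Origin: its centre.
- empty_bin: The empty grey plastic stock bin, open-topped, fixed on a plywood display board; alike in size and colour to the stocked bin beside it but with nothing in it. 136 mm (x) by 150 mm (y) by 60 mm high outside, walls and floor 4 mm. Origin: centre of its underside, 12 mm above the counter; the rim is at z = 60 mm in its frame.
- stocked_bin: The other bin, same size, about 8 mm from the empty one on the same board, holding brass tees. Fixed; leave it. Origin: centre of its underside.
- scale: Flat counter scale, fixed: white base 190 mm (x) by 170 mm (y), with a square bright steel pan 160 by 160 mm on top. The pan does not move. Origin: centre of its underside, on the counter.
- pan (a point): Centre of the scale pan's top surface, 40 mm above the counter; axes as the scale's.
- brass_tee: Bystander: brass pipe tee, 82 mm long, lying loose. Origin under its middle.
- tape_roll: Bystander: white roll of thread tape, 76 mm across, 19 mm high. Origin under its middle.
- paste_can: Bystander: can of jointing paste, 68 mm across, 85 mm high. Origin under its middle.
- wrench: Bystander: steel wrench 170 mm long, lying flat along its own x. Origin under its middle.
- black_elbow: Bystander: black plastic pipe elbow, 38 mm high, arms 65 mm long along its +x and +y. Origin under its corner.
There are look-alikes about, which are no part of the job. Leave any red look-alike of the jug alone.

How it is judged:
On the way, in this order (a step that is already met when the one before it is completed fails the run):
1. the jug, still upright (within 20 degrees), has its spout lip above the empty bin's opening (x of jug_lip in the frame of empty_bin between -0.064 and 0.064 m and y of jug_lip in the frame of empty_bin between -0.071 and 0.071 m and z of jug_lip in the frame of empty_bin above 0.06 m and angle between jug's own z axis and vertical below 0.35 rad), for 0.1 s.
2. the jug is tipped more than 34 degrees with its spout lip above the empty bin's opening and less than 120 mm over its rim (x of jug_lip in the frame of empty_bin between -0.064 and 0.064 m and y of jug_lip in the frame of empty_bin between -0.071 and 0.071 m and z of jug_lip in the frame of empty_bin between 0.06 and 0.18 m and angle between jug's own z axis and vertical above 0.6 rad), for 0.2 s.
At the end, for the whole second after the job is handed in: All four balls lie inside the empty bin, below its rim, and the jug stands upright (within about 6 degrees) and still on the scale's pan, the centre of its half-round back within 40 mm of the pan's centre (horizontal distance between jug and pan below 0.04 m and z of jug in the frame of pan between -0.006 and 0.006 m and angle between jug's own z axis and vertical below 0.1 rad and linear speed of jug below 0.03 m/s and x of ball1 in the frame of empty_bin between -0.064 and 0.064 m and y of ball1 in the frame of empty_bin between -0.071 and 0.071 m and z of ball1 in the frame of empty_bin between 0 and 0.055 m and x of ball2 in the frame of empty_bin between -0.064 and 0.064 m and y of ball2 in the frame of empty_bin between -0.071 and 0.071 m and z of ball2 in the frame of empty_bin between 0 and 0.055 m and x of ball3 in the frame of empty_bin between -0.064 and 0.064 m and y of ball3 in the frame of empty_bin between -0.071 and 0.071 m and z of ball3 in the frame of empty_bin between 0 and 0.055 m and x of ball4 in the frame of empty_bin between -0.064 and 0.064 m and y of ball4 in the frame of empty_bin between -0.071 and 0.071 m and z of ball4 in the frame of empty_bin between 0 and 0.055 m); the robot touches nothing.
It fails at once if one of the bystanders (tee, tape roll, can, wrench, elbow) is moved more than 30 mm (distance of any of brass_tee, tape_roll, paste_can, wrench, black_elbow from where it was at the start of the episode above 0.03 m).
It fails at once if the jug is slammed onto the scale (more than 60 N) (contact force between jug and scale above 60 N).
It also fails if it takes over 58 s, if anything falls off the work surface, if the arm or the gripper's body presses on something with over 40 N, if the wrist force passes 120 N, or if a joint passes its speed limit or range.

## Working session

There is one attempt and no reset: what is moved stays moved. The work goes in short steps, Python scripts to look and compute and a tool call to move; the robot and the scene stay as the last step left them, time stands still between calls to the robot, and variables do not carry over. Pictures are saved under pics/ and viewed, at most 10 in all, crops included, and the job is handed in when it is done.

Besides the shell and the picture viewer there is one more tool, called after "Request:" as name(argument=value, ...), one argument or row to a line, values as JSON. send_rows: Moves the arm, as the interface text tells. Shift numbers are shares of 0.3 m and turn numbers shares of 30 degrees, none past 1 either way. Its arguments: {"type":"object","properties":{"series":{"type":"array","items":{"type":"array"}},"squeeze":{"type":"number"}},"required":["series"]}

```bash
mkdir -p pics; ls; cat > h.py <<'E'
import numpy as np,cv2,pickle
from rig import arm
def snap(n,f):
    c=arm.camera(n); cv2.imwrite('pics/'+f,c['image']); pickle.dump(c,open(f'pics/{n}.pkl','wb')); return c
def load(n): return pickle.load(open(f'pics/{n}.pkl','rb'))
def proj(c,X):
    p=np.asarray(c['R'])@np.asarray(X)+np.asarray(c['t']); a=p[:2]/p[2]; a=a*(1+c['k1']*(a@a))
    return np.array([c['fx']*a[0]+c['cx'],c['fy']*a[1]+c['cy']])
def ray(c,u,v):
    d=np.array([(u-c['cx'])/c['fx'],(v-c['cy'])/c['fy']]); a=d.copy()
    for _ in range(30): a=d/(1+c['k1']*(a@a))
    R=np.asarray(c['R']); return -R.T@np.asarray(c['t']), R.T@np.array([a[0],a[1],1])
def onz(c,u,v,z):
    o,d=ray(c,u,v); return o+d*(z-o[2])/d[2]
E
python3 - <<'E'
from h import *
for n in('top','side'):
    c=snap(n,n+'0.png'); print(n,c['fx'],c['k1'],-np.asarray(c['R']).T@c['t'],np.round(c['R'],2).tolist())
print(arm.observe(),arm.grasp_offset)
E
```

```text
pics
top 480.3798363690098 0.029552110180352743 [ 0.28594806 -0.02601186  1.41027806] [[0.01, -1.0, -0.02], [-0.99, -0.01, -0.15], [0.15, 0.02, -0.99]]
side 486.5385002299482 -0.1290949907717415 [0.04145585 0.65669717 1.01264051] [[-0.84, -0.54, -0.01], [-0.41, 0.65, -0.64], [0.35, -0.54, -0.77]]
{'time_s': 0.1, 'joint_pos': array([ 1.2118028 ,  0.33384711,  0.03986015,  1.46619848, -0.01339247,
        1.34329971, -0.05850177]), 'joint_velocities': array([ 0.00017236,  0.00089557,  0.00138522, -0.00211428, -0.00118222,
        0.0007774 ,  0.00123327]), 'joint_efforts': array([ 4.13407863e-03, -6.60012317e+01,  1.37050487e+00, -4.06471682e+01,
        1.71559973e-02,  9.08757211e-03,  1.08343772e-04]), 'tool_pos': array([ 0.16684506, -0.62778671,  0.23049794]), 'eef_rot': array([ 9.91575220e-01,  1.29530037e-01, -1.46800599e-04, -7.28818719e-04]), 'wrist_force': array([ 1.65880453, -0.38749944,  0.19920228]), 'torque': array([-0.03162653, -0.01609468,  0.00929976]), 'grasp_force': 0.0, 'opening': 0.08528607466171421} 0.0187
```

View pics/top0.png

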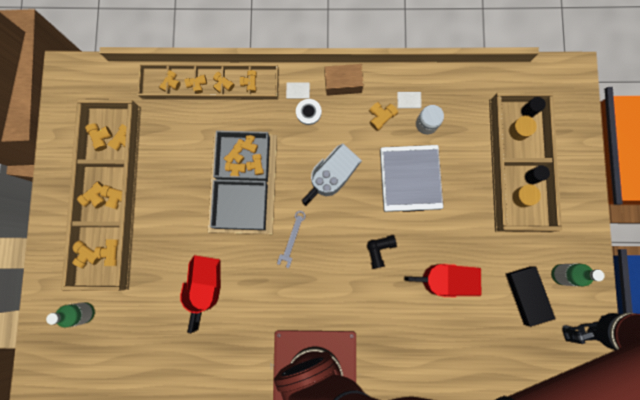

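View pics/side0.png

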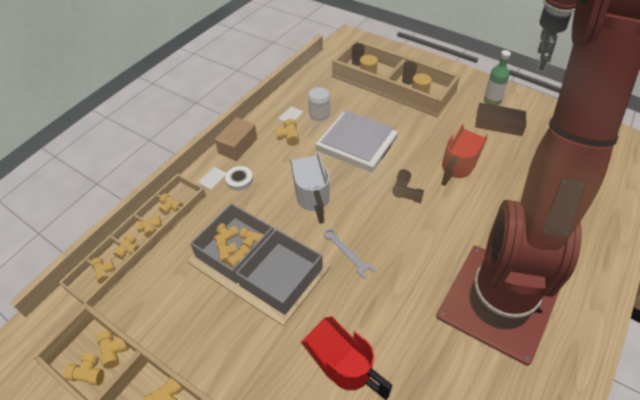

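The top picture has three jugs: silver at (335,172) and red at (201,285) and (455,280). Only the silver one is sheet metal with balls inside, so it's the target. Two bins share the board: the upper one (243,155) holds tees, and the lower one (240,205) is empty. The scale is at (411,178). I'll confirm with one enlarged crop.

```bash
python3 - <<'E'
import cv2
t=cv2.imread('pics/top0.png')[120:240,200:360]
cv2.imwrite('pics/cropt.png',cv2.resize(t,None,fx=5,fy=5,interpolation=cv2.INTER_CUBIC))
s=cv2.imread('pics/side0.png')[145:235,265:385]
cv2.imwrite('pics/crops.png',cv2.resize(s,None,fx=6,fy=6,interpolation=cv2.INTER_CUBIC))
E
```

```text
(no output)
```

View pics/cropt.png

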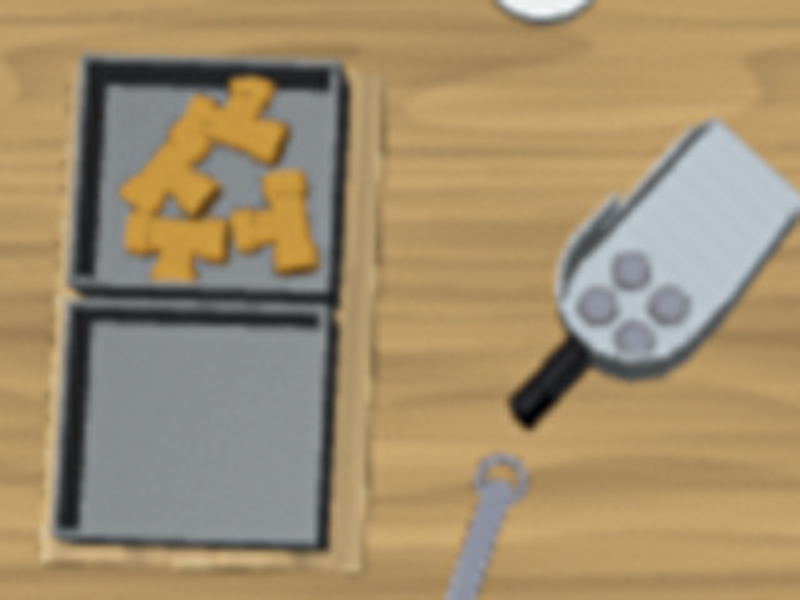

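View pics/crops.png

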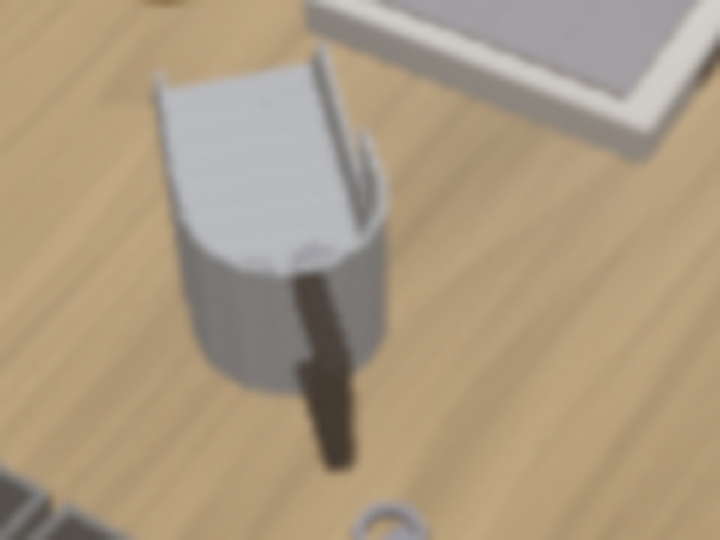

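The crops confirm it: the silver jug holds four balls (top crop near (632,303)) with a black post ending at (525,413). The empty bin's rim corners are at about (68,303), (335,310), (325,548) and (55,540). Since the tool can only shift and yaw, I'll have to tip the jug by letting its handle pivot between the pads under a light squeeze.

```bash
python3 - <<'E'
from h import *
from scipy.optimize import least_squares
T,S=load('top'),load('side')
ct=lambda u,v:(200+u/5-.4,120+v/5-.4); cs=lambda u,v:(265+u/6-.4,145+v/6-.4)
obs=[(T,(-99,7,84),ct(512,405)),(T,(-99,-7,84),ct(532,428)),(T,(106,37,53),ct(715,122)),(T,(106,-37,53),ct(800,200)),
(S,(-99,0,12),cs(340,468)),(S,(106,37,53),cs(166,92)),(S,(106,-37,53),cs(312,66))]
def res(p,full=False):
    c,s=np.cos(p[2]),np.sin(p[2]); r=[]
    for C,m,o in obs:
        m=np.array(m)/1e3; r.append(proj(C,[p[0]+c*m[0]-s*m[1],p[1]+s*m[0]+c*m[1],m[2]])-o)
    return np.ravel(r)
f=least_squares(res,[.6,-.05,-.7]);p=f.x;print('jug',p,np.degrees(p[2]));print(f.fun.reshape(-1,2).round(1))
print('grip',p[:2]-.087*np.array([np.cos(p[2]),np.sin(p[2])]))
b=[onz(T,*ct(*q),.072) for q in((68,303),(335,310),(325,548),(55,540))]
print('bin',np.round(b,3).tolist(),np.mean(b,0), [np.linalg.norm(b[i]-b[i-1]).round(3) for i in range(4)])
b=[onz(T,*q,.036) for q in((381,147),(438,146),(442,208),(385,211))]
print('scale top',np.round(b,3).tolist(),np.mean(b,0),[np.linalg.norm(b[i]-b[i-1]).round(3) for i in range(4)])
b=[onz(S,*q,.036) for q in((353,113),(397,132),(361,164),(318,138))]
print('scale side',np.round(b,3).tolist(),np.mean(b,0))
for n,q in dict(can=(430,113),tee=(382,115),elbow=(380,248),wr1=(300,213),wr2=(284,262),red=(455,280)).items(): print(n,onz(T,*q,.04).round(3))
E
```

```text
jug [ 0.54469242 -0.03088908 -0.73110574] -41.88927355383477
[[-0.6 -0.1]
 [-0.9 -1.4]
 [-0.4 -0.6]
 [ 1.7  0.6]
 [ 2.   0.9]
 [-1.2  0.3]
 [ 0.4 -0.5]]
grip [0.47992644 0.02720023]
bin [[0.534, 0.292, 0.072], [0.531, 0.141, 0.072], [0.396, 0.143, 0.072], [0.399, 0.294, 0.072]] [0.46477448 0.21746868 0.072     ] [np.float64(0.135), np.float64(0.152), np.float64(0.135), np.float64(0.151)]
scale top [[0.643, -0.188, 0.036], [0.646, -0.354, 0.036], [0.464, -0.361, 0.036], [0.454, -0.198, 0.036]] [ 0.5515615 -0.2752507  0.036    ] [np.float64(0.189), np.float64(0.166), np.float64(0.183), np.float64(0.163)]
scale side [[0.617, -0.355, 0.036], [0.462, -0.351, 0.036], [0.486, -0.18, 0.036], [0.646, -0.204, 0.036]] [ 0.55260352 -0.27237853  0.036     ]
can [ 0.745 -0.333  0.04 ]
tee [ 0.738 -0.192  0.04 ]
elbow [ 0.348 -0.182  0.04 ]
wr1 [0.446 0.046 0.04 ]
wr2 [0.306 0.089 0.04 ]
red [ 0.261 -0.389  0.04 ]
```

```bash
cat >> h.py <<'E'
from scipy.spatial.transform import Rotation as Ro
def plan(*ways,start=None):
    """ways: (x,y,z,yaw deg) TCP targets, all relative to the present pose"""
    s=arm.observe(); R=Ro.from_quat(s['eef_rot']).as_matrix(); p=s['tool_pos'] if start is None else np.array(start)
    y0=np.degrees(np.arctan2(R[1,0],R[0,0])); print('now',p.round(4),'yaw',y0.round(2),'tz',R[:,2].round(3),'t',s['time_s'])
    for w in ways: print((R.T@(np.array(w[:3])-p)/.3).round(3).tolist(), round(-(((w[3]-y0+180)%360)-180)/30,3))
E
python3 -c "
from h import *
plan((.40,-.42,.231,0),(.40,-.40,.231,-12))"
```

```text
now [ 0.1668 -0.6278  0.2305] yaw 14.88 tz [-0.     0.001 -1.   ] t 0.1
[0.929, -0.47, -0.001] 0.496
[0.946, -0.534, -0.001] 0.896
```

Request:
send_rows(
  series=[
    [[0.2, -0.11, 0], 0.2, 1],
    [[0.4, -0.23, 0], 0.4, 1],
    [[0.6, -0.34, 0], 0.6, 1],
    [[0.8, -0.45, 0], 0.8, 1],
    [[0.946, -0.534, 0], 0.896, 1],
    [[0.946, -0.534, 0], 0.896, 1],
    [[0.946, -0.534, 0], 0.896, 1],
  ],
)

```text
time_s: 0.98
tool_pos: [0.4004, -0.3999, 0.231]
eef_rot: [0.995, -0.103, -0.0, -0.0]
wrist_force: [-0.2, -0.8, -0.5]
opening: 0.0851
grasp_force: 0.0
```

```bash
python3 -c "
from h import *
plan((.47,-.18,.22,-36),(.48,-.15,.20,-40))"
```

```text
now [ 0.4004 -0.3999  0.231 ] yaw -11.86 tz [-0.001  0.    -1.   ] t 0.975
[0.076, -0.765, 0.037] 0.805
[0.088, -0.87, 0.104] 0.938
```

Request:
send_rows(
  series=[
    [[0.02, -0.2, 0], 0.25, 1],
    [[0.04, -0.4, 0], 0.5, 1],
    [[0.06, -0.6, 0], 0.7, 1],
    [[0.08, -0.8, 0], 0.9, 1],
    [[0.088, -0.87, 0], 0.94, 1],
    [[0.088, -0.87, 0], 0.94, 1],
  ],
)

```text
time_s: 1.72
tool_pos: [0.48, -0.1512, 0.2313]
eef_rot: [0.939, -0.343, -0.0, 0.0]
wrist_force: [0.0, -0.7, -0.6]
opening: 0.0853
grasp_force: 0.0
```

```bash
python3 -c "
from h import *
plan((.48,.027,.20,-41.9),(.48,.027,.12,-41.9),(.48,.027,.043,-41.9))"
```

```text
now [ 0.48   -0.1512  0.2313] yaw -40.16 tz [-0. -0. -1.] t 1.725
[-0.383, -0.454, 0.104] 0.058
[-0.383, -0.454, 0.371] 0.058
[-0.383, -0.454, 0.627] 0.058
```

Request:
send_rows(
  series=[
    [[-0.16, -0.2, 0.04], 0.03, 1],
    [[-0.32, -0.38, 0.08], 0.05, 1],
    [[-0.383, -0.454, 0.12], 0.058, 1],
    [[-0.383, -0.454, 0.25], 0.058, 1],
    [[-0.383, -0.454, 0.4], 0.058, 1],
    [[-0.383, -0.454, 0.5], 0.058, 1],
    [[-0.383, -0.454, 0.58], 0.058, 1],
    [[-0.383, -0.454, 0.627], 0.058, 1],
    [[-0.383, -0.454, 0.627], 0.058, 1],
  ],
  squeeze=60,
)

```text
time_s: 2.85
tool_pos: [0.4799, 0.026, 0.0426]
eef_rot: [0.933, -0.359, -0.001, 0.0]
wrist_force: [0.7, 0.3, 1.0]
opening: 0.0851
grasp_force: 0.0
```

```bash
python3 - <<'E'
from h import *
a=snap('side','s1.png')['image'][120:260,240:400]; b=snap('top','t1.png')['image'][120:240,260:380]
cv2.imwrite('pics/c1.png',np.hstack([cv2.resize(a,(480,420)),cv2.resize(b,(315,420))])[:, :800])
E
```

```text
(no output)
```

View pics/c1.png

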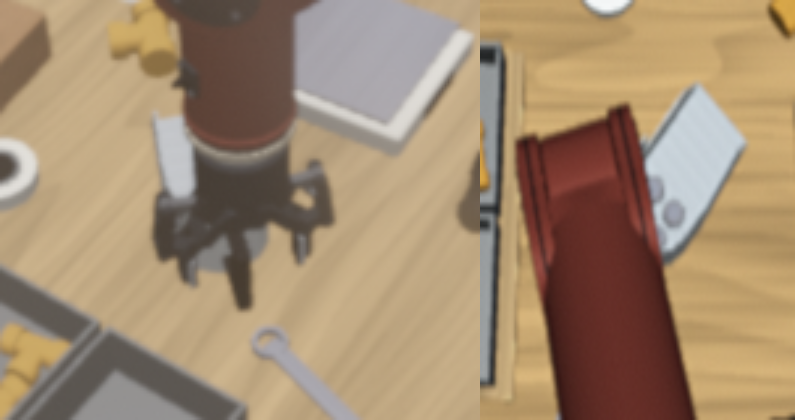

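The fingers (185,270) and (302,255) straddle the post at (240,280), evenly centred, so I'll close.

Request:
send_rows(
  series=[
    [[0, 0, 0], 0, -1],
    [[0, 0, 0], 0, -1],
    [[0, 0, 0], 0, -1],
    [[0, 0, 0], 0, -1],
    [[0, 0, 0], 0, -1],
    [[0, 0, 0], 0, -1],
    [[0, 0, 0], 0, -1],
    [[0, 0, 0], 0, -1],
  ],
  squeeze=110,
)

```text
time_s: 3.95
tool_pos: [0.4804, 0.0277, 0.0436]
eef_rot: [0.934, -0.358, 0.0, -0.0]
wrist_force: [-1.8, 0.2, 5.6]
opening: 0.013
grasp_force: 107.2
```

Request:
send_rows(
  series=[
    [[0, 0, -0.03], 0, -1],
    [[0, 0, -0.08], 0, -1],
    [[0, 0, -0.16], 0, -1],
    [[0, 0, -0.26], 0, -1],
    [[0, 0, -0.38], 0, -1],
    [[0, 0, -0.5], 0, -1],
    [[0, 0, -0.6], 0, -1],
    [[0, 0, -0.68], 0, -1],
    [[0, 0, -0.7], 0, -1],
    [[0, 0, -0.7], 0, -1],
  ],
)

```text
time_s: 5.2
tool_pos: [0.4801, 0.0276, 0.2531]
eef_rot: [0.934, -0.358, -0.0, 0.0]
wrist_force: [0.0, 0.0, -7.3]
opening: 0.0126
grasp_force: 109.1
```

```bash
python3 - <<'E'
from h import *
a=snap('side','s2.png')['image'][60:260,220:420]
cv2.imwrite('pics/c2.png',cv2.resize(a,(600,600)))
print(arm.observe())
plan((.48,.02,.255,-13),(.475,-.01,.255,-13))
E
```

```text
{'time_s': 5.25, 'joint_pos': array([ 3.26364328e-01,  5.78022824e-04, -4.71264684e-01,  1.80824297e+00,
        6.20456931e-05,  1.33391535e+00, -2.44766197e+00]), 'joint_velocities': array([ 0.00052011,  0.01283036,  0.00610242,  0.00636965, -0.05439895,
        0.0385491 , -0.00191066]), 'joint_efforts': array([-2.00099690e-02, -4.02320588e+01, -6.79698167e-02, -4.33711445e+01,
        2.11676373e-01, -1.33231427e-01,  1.12058423e-02]), 'tool_pos': array([0.47980353, 0.02749447, 0.25247357]), 'eef_rot': array([ 9.33775039e-01, -3.57860131e-01, -5.20760273e-04,  1.76040056e-04]), 'wrist_force': array([ 0.32834241, -0.1677507 , -1.73584671]), 'torque': array([0.78786731, 0.96541122, 0.04393353]), 'grasp_force': 109.91436123847961, 'opening': 0.01243575132664153}
now [0.4798 0.0275 0.2525] yaw -41.94 tz [-0.001  0.    -1.   ] t 5.25
[0.017, 0.018, -0.008] -0.965
[0.072, 0.104, -0.008] -0.965
```

View pics/c2.png

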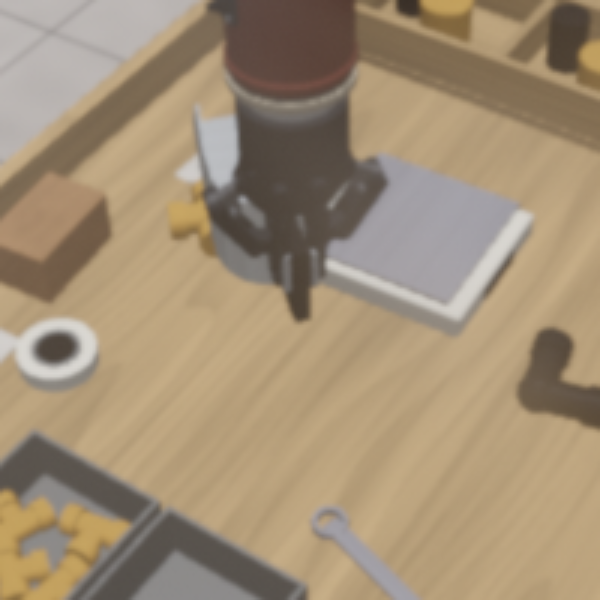

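Handle gripped at 110 N, and the jug is lifted and looks level. Next I'll turn it to face +y, 132° in all.

Request:
send_rows(
  series=[
    [[0, 0, 0], -0.1, -1],
    [[0, 0, 0], -0.25, -1],
    [[0, 0, 0], -0.45, -1],
    [[0, 0, 0], -0.65, -1],
    [[0, 0, 0], -0.85, -1],
    [[0, 0, 0], -1, -1],
  ],
)

```text
time_s: 6.0
tool_pos: [0.4796, 0.0275, 0.2518]
eef_rot: [0.995, -0.102, -0.001, 0.0]
wrist_force: [0.3, -0.4, -0.4]
opening: 0.0124
grasp_force: 110.3
```

Request:
send_rows(
  series=[
    [[0, 0, 0], -0.2, -1],
    [[0, 0, 0], -0.4, -1],
    [[0, 0, 0], -0.6, -1],
    [[0, 0, 0], -0.8, -1],
    [[0, 0, 0], -1, -1],
  ],
)

```text
time_s: 6.62
tool_pos: [0.4796, 0.0274, 0.2518]
eef_rot: [0.987, 0.159, -0.001, -0.0]
wrist_force: [-0.2, 0.1, -3.1]
opening: 0.0124
grasp_force: 110.8
```

Request:
send_rows(
  series=[
    [[0, 0, 0], -0.2, -1],
    [[0, 0, 0], -0.4, -1],
    [[0, 0, 0], -0.6, -1],
    [[0, 0, 0], -0.8, -1],
    [[0, 0, 0], -1, -1],
  ],
)

```text
time_s: 7.25
tool_pos: [0.4796, 0.0274, 0.2519]
eef_rot: [0.913, 0.409, -0.001, -0.0]
wrist_force: [-0.6, -0.2, -4.8]
opening: 0.0126
grasp_force: 110.9
```

Request:
send_rows(
  series=[
    [[0, 0, 0], -0.2, -1],
    [[0, 0, 0], -0.4, -1],
    [[0, 0, 0], -0.6, -1],
    [[0, 0, 0], -0.75, -1],
    [[0, 0, 0], -0.87, -1],
    [[0, 0, 0], -0.95, -1],
    [[0, 0, 0], -1, -1],
    [[0, 0, 0], -1, -1],
  ],
)

```text
time_s: 8.25
tool_pos: [0.48, 0.0275, 0.2526]
eef_rot: [0.777, 0.63, -0.0, -0.0]
wrist_force: [1.2, -0.2, -4.2]
opening: 0.0126
grasp_force: 110.9
```

```bash
python3 - <<'E'
from h import *
a=snap('side','s3.png')['image'][80:280,160:360]
cv2.imwrite('pics/c3.png',cv2.resize(a,(600,600)))
s=arm.observe();print(s['torque'],s['wrist_force'],s['joint_pos'][6])
plan((.465,.03,.252,90))
E
```

```text
[-0.23868233  0.05039299  0.02145171] [-3.07396612e-03 -2.25359866e-01 -4.34201863e+00] -0.35395681711504234
now [0.4801 0.0275 0.2528] yaw 78.03 tz [-0.001 -0.    -1.   ] t 8.3
[-0.002, -0.051, 0.003] -0.399
```

View pics/c3.png

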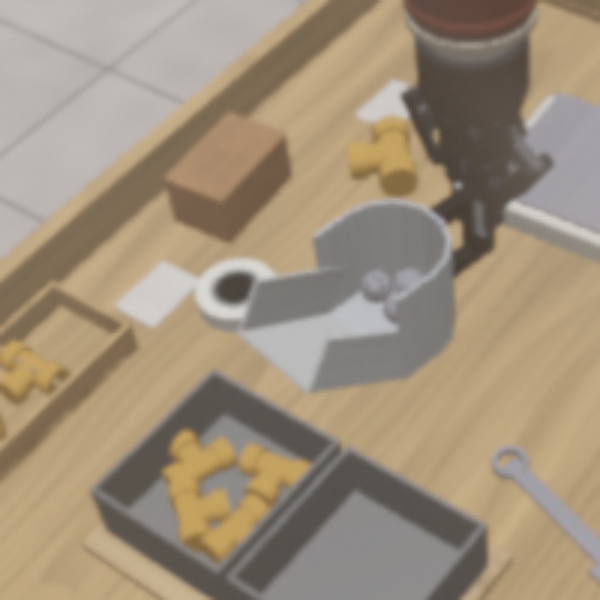

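The jug hangs from the gripper with the balls still inside, and its lip corners are at crop (312,390) and (240,330). I'll fit the pitch from those.

```bash
cat >> h.py <<'E'
from scipy.optimize import least_squares
G=np.array([-87,0,62.])/1e3
def jugpose(C,obs,g,yaw0,p0=0.2):
    """fit pitch (spout down +), yaw and slip of grip (jug x,z) about grasp point g; returns lip, origin"""
    def tr(p,m): return g+Ro.from_euler('ZY',[p[1],p[0]]).apply(np.asarray(m)/1e3-G)
    f=least_squares(lambda p:np.r_[np.ravel([proj(C,tr(p,m))-o for m,o in obs]),(p[1]-yaw0)*60],[p0,yaw0])
    print('pitch,yaw deg',np.degrees(f.x).round(1),'res',f.fun.round(1),'lip',tr(f.x,(106,0,53)).round(3),'org',tr(f.x,(0,0,0)).round(3)); return f.x
def grasp():
    s=arm.observe(); return s['tool_pos']-arm.grasp_offset*Ro.from_quat(s['eef_rot']).as_matrix()[:,2]
E
python3 - <<'E'
from h import *
k=lambda u,v:(160+u/3-.3,80+v/3-.3)
jugpose(load('side'),[((106,37,53),k(312,390)),((106,-37,53),k(240,330)),((84,37,89),k(328,342)),((84,-37,89),k(258,278))],grasp(),np.radians(78))
E
```

```text
pitch,yaw deg [ 1.7 77.5] res [-0.6  0.3  0.7  0.5  0.2 -1.3  0.1  0.5 -0.5] lip [0.522 0.216 0.257] org [0.498 0.111 0.207]
```

```bash
python3 -c "
from h import *
plan((.465,.063,.266,90))"
```

```text
now [0.4801 0.0275 0.2528] yaw 78.03 tz [-0.001 -0.    -1.   ] t 8.3
[0.105, -0.074, -0.044] -0.399
```

Request:
send_rows(
  series=[
    [[0.03, -0.02, -0.01], -0.1, -1],
    [[0.06, -0.04, -0.025], -0.2, -1],
    [[0.085, -0.06, -0.035], -0.3, -1],
    [[0.105, -0.074, -0.044], -0.4, -1],
    [[0.105, -0.074, -0.044], -0.4, -1],
    [[0.105, -0.074, -0.044], -0.4, -1],
    [[0.105, -0.074, -0.044], -0.4, -1],
  ],
)

```text
time_s: 9.18
tool_pos: [0.4651, 0.0626, 0.2663]
eef_rot: [0.707, 0.707, -0.0, -0.0]
wrist_force: [-0.0, -0.8, -3.5]
opening: 0.0125
grasp_force: 110.9
```

Request:
send_rows(
  series=[
    [[0, 0, 0], 0, -1],
    [[0, 0, 0], 0, -1],
  ],
  squeeze=50,
)

```text
time_s: 9.43
tool_pos: [0.4651, 0.0629, 0.2664]
eef_rot: [0.707, 0.707, -0.0, -0.0]
wrist_force: [-0.1, -0.5, -3.9]
opening: 0.013
grasp_force: 110.9
```

```bash
python3 -c "
from h import *
s=arm.observe();print(s['torque'],s['wrist_force'],s['grasp_force'],s['tool_pos'])"
```

```text
[-0.38107689  0.00718725 -0.02362179] [-0.0646563  -0.48715395 -3.91640793] 110.8664059638977 [0.46510354 0.06285081 0.26635845]
```

Request:
send_rows(
  series=[
    [[0, 0, 0], 0, -1],
    [[0, 0, 0], 0, -1],
  ],
  squeeze=40,
)

```text
time_s: 9.68
tool_pos: [0.4651, 0.063, 0.2664]
eef_rot: [0.707, 0.707, 0.0, -0.0]
wrist_force: [0.1, 0.3, -3.1]
opening: 0.0124
grasp_force: 110.9
```

```bash
python3 - <<'E'
from h import *
s=arm.observe();print(s['torque'],s['wrist_force'],s['grasp_force'],s['tool_pos'],s['opening'])
a=snap('side','s4.png')['image'][80:280,160:360]
cv2.imwrite('pics/c4.png',cv2.resize(a,(600,600)))
E
```

```text
[-0.35001999  0.00892738 -0.02978786] [ 0.09822224  0.30549947 -3.06672996] 110.86633443832397 [0.46508413 0.06295011 0.26642172] 0.012443742595400275
```

View pics/c4.png

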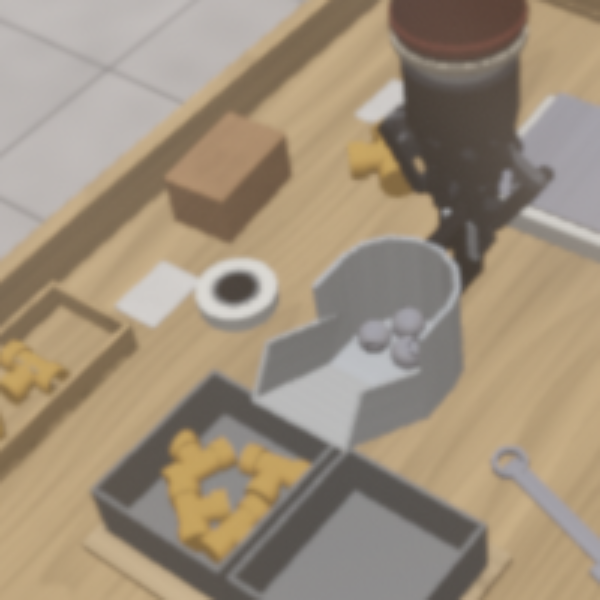

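The jug is level over the bin with four balls inside. The grip hasn't weakened with the lower squeeze, so I'll ease the finger target slightly instead.

Request:
send_rows(
  series=[
    [[0, 0, 0], 0, -0.72],
  ],
  squeeze=20,
)

```text
time_s: 9.85
tool_pos: [0.4651, 0.063, 0.2664]
eef_rot: [0.707, 0.708, 0.0, -0.0]
wrist_force: [0.2, -0.8, -4.2]
opening: 0.0129
grasp_force: 110.8
```

Request:
send_rows(
  series=[
    [[0, 0, 0], 0, -0.7],
  ],
)

```text
time_s: 9.98
tool_pos: [0.4651, 0.063, 0.2664]
eef_rot: [0.707, 0.707, 0.0, -0.0]
wrist_force: [1.3, -0.2, -4.6]
opening: 0.0129
grasp_force: 76.9
```

Request:
send_rows(
  series=[
    [[0, 0, 0], 0, -0.69],
  ],
)

```text
time_s: 10.1
tool_pos: [0.4651, 0.063, 0.2664]
eef_rot: [0.707, 0.707, 0.0, -0.0]
wrist_force: [-0.6, -0.5, -2.6]
opening: 0.0135
grasp_force: 49.3
```

Request:
send_rows(
  series=[
    [[0, 0, 0], 0, -0.685],
  ],
)

```text
time_s: 10.22
tool_pos: [0.4651, 0.063, 0.2665]
eef_rot: [0.707, 0.707, 0.0, 0.0]
wrist_force: [1.0, -0.3, -3.4]
opening: 0.0139
grasp_force: 35.4
```

```bash
python3 -c "
from h import *
s=arm.observe();print(s['torque'],s['wrist_force'],s['grasp_force'],s['tool_pos'])"
```

```text
[-0.26664649  0.01926984 -0.01097822] [ 0.9811009  -0.33784022 -3.38788508] 35.39671003818512 [0.46510598 0.06295104 0.26645384]
```

```bash
cat >> h.py <<'E'
a=np.linspace(np.pi/2,1.5*np.pi,15)
HP=np.array([(44*np.cos(t),44*np.sin(t),z) for t in a for z in(0,85)]+[(x,s*y,z) for s in(1,-1) for x,y,z in((30,44,0),(30,44,85),(106,38.5,52),(84,38.5,89))])/1e3
def pitch(C,g,yaw=np.pi/2):
    bg=cv2.imread('pics/side0.png'); s2=cv2.imread('pics/s2.png'); bg[168:]=s2[168:]
    d=cv2.absdiff(C['image'],bg).max(2)>25; d[:168,283:]=0
    out=[]
    for p in range(-10,100,1):
        P=g+Ro.from_euler('ZY',[yaw,np.radians(p)]).apply(HP-G)
        m=np.zeros((400,640),np.uint8); cv2.fillConvexPoly(m,cv2.convexHull(np.int32(np.round([proj(C,x) for x in P]))),1)
        m=m>0; m[:168,283:]=0; out.append(((m&d).sum()/((m|d)[:,:330][120:330,180:]).sum(),p))
    b=max(out); p=b[1]; lip=g+Ro.from_euler('ZY',[yaw,np.radians(p)]).apply(np.array([.106,0,.053])-G)
    print('pitch',p,'iou',round(b[0],2),'lip rel bin',(lip-[.465,.217,.012]).round(3))
def check():
    import time; C=snap('side','chk%d.png'%int(arm.observe()['time_s']*1000)); s=arm.observe()
    pitch(C,grasp()); print('t',s['time_s'],'F',round(s['grasp_force'],1),'tq',s['torque'].round(2),'w',s['wrist_force'].round(1),'tcp',s['tool_pos'].round(3))
E
python3 - <<'E'
from h import *
C=load('side'); pitch(C,grasp()); check()
E
```

```text
pitch 0 iou 0.91 lip rel bin [0.    0.039 0.264]
pitch 0 iou 0.9 lip rel bin [0.    0.039 0.264]
t 10.275 F 35.4 tq [-0.24  0.06  0.05] w [-0.5 -0.  -4.1] tcp [0.465 0.063 0.266]
```

Request:
send_rows(
  series=[
    [[0, 0, 0], 0, -0.68],
  ],
)

```text
time_s: 10.4
tool_pos: [0.4651, 0.063, 0.2664]
eef_rot: [0.707, 0.707, 0.0, -0.0]
wrist_force: [-0.0, -0.3, -3.6]
opening: 0.0137
grasp_force: 21.5
```

```bash
python3 -c "
from h import *
check()"
```

```text
pitch 0 iou 0.9 lip rel bin [0.    0.039 0.264]
t 10.45 F 21.5 tq [-0.27 -0.05 -0.04] w [-0.4  0.2 -3.4] tcp [0.465 0.063 0.266]
```

Request:
send_rows(
  series=[
    [[0, 0, 0], 0, -0.678],
  ],
)

```text
time_s: 10.58
tool_pos: [0.4651, 0.063, 0.2665]
eef_rot: [0.707, 0.708, 0.0, -0.0]
wrist_force: [-0.4, 0.9, -3.4]
opening: 0.0137
grasp_force: 15.9
```

```bash
python3 -c "
from h import *
check()"
```

```text
pitch 7 iou 0.9 lip rel bin [0.    0.037 0.241]
t 10.625 F 15.7 tq [-0.09 -0.03  0.02] w [-0.  -0.1 -4.1] tcp [0.465 0.063 0.267]
```

Request:
send_rows(
  series=[
    [[0, 0, 0], 0, -0.677],
  ],
)

```text
time_s: 10.75
tool_pos: [0.4651, 0.0631, 0.2664]
eef_rot: [0.707, 0.708, 0.0, -0.0]
wrist_force: [0.0, 0.5, -4.8]
opening: 0.014
grasp_force: 12.1
```

```bash
python3 -c "
from h import *
check()"
```

```text
pitch 44 iou 0.91 lip rel bin [ 0.    -0.021  0.133]
t 10.8 F 11.7 tq [-0.16  0.01 -0.04] w [ 0.  -0.2 -3.5] tcp [0.465 0.063 0.266]
```

It slips at about 12 N and is now at 44°. I'll re-tighten and check.

Request:
send_rows(
  series=[
    [[0, 0, 0], 0, -0.69],
  ],
)

```text
time_s: 10.92
tool_pos: [0.4651, 0.0626, 0.2664]
eef_rot: [0.707, 0.707, -0.0, 0.0]
wrist_force: [0.1, -0.3, -2.7]
opening: 0.0136
grasp_force: 19.7
```

```bash
python3 -c "
from h import *
check()"
```

```text
pitch 74 iou 1.02 lip rel bin [ 0.    -0.11   0.085]
t 10.975 F 19.7 tq [ 0.16 -0.06 -0.03] w [-0.4  0.4 -2. ] tcp [0.465 0.063 0.266]
```

Request:
send_rows(
  series=[
    [[0.06, 0, -0.02], 0, -0.69],
    [[0.14, 0, -0.04], 0, -0.69],
    [[0.22, 0, -0.04], 0, -0.69],
    [[0.3, 0, -0.04], 0, -0.69],
    [[0.333, 0, -0.04], 0, -0.69],
    [[0.333, 0, -0.04], 0, -0.69],
    [[0.333, 0, -0.04], 0, -0.69],
    [[0.333, 0, -0.04], 0, -0.69],
  ],
)

```text
time_s: 11.98
tool_pos: [0.4652, 0.1619, 0.2784]
eef_rot: [0.707, 0.707, -0.0, 0.0]
wrist_force: [-0.2, -0.5, -2.7]
opening: 0.014
grasp_force: 19.7
```

```bash
python3 - <<'E'
from h import *
check()
a=load('side')['image'][120:320,170:390]
b=snap('top','t5.png')['image'][140:240,190:320]
cv2.imwrite('pics/c5.png',np.vstack([cv2.resize(a,(660,600))])); cv2.imwrite('pics/c5b.png',b)
E
```

```text
pitch 76 iou 0.57 lip rel bin [ 0.    -0.017  0.096]
t 12.025 F 19.7 tq [0.02 0.03 0.04] w [-0.7 -0.6 -2.6] tcp [0.465 0.162 0.278]
```

View pics/c5.png

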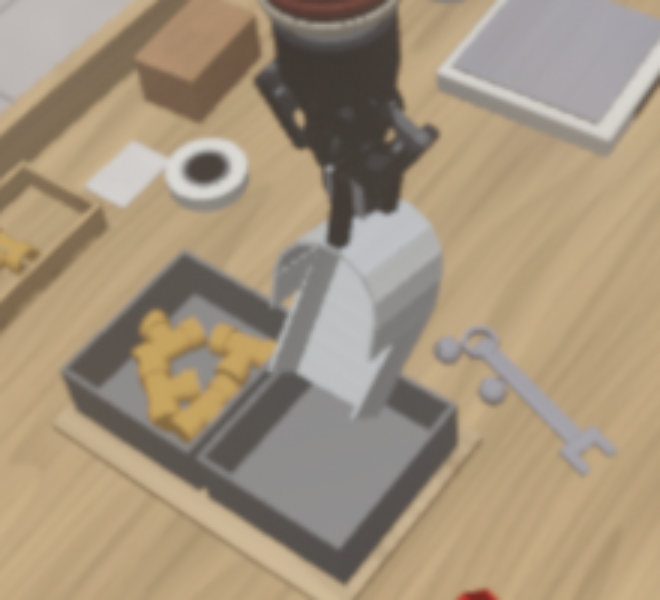

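The jug hangs at 76°, empty, over the bin. But the picture shows two balls on the counter at crop (448,348) and (492,390), thrown backward by the fast swing. I'll locate all the balls by background differencing.

```bash
cat >> h.py <<'E'
def blobs(n,img=None):
    C=load(n); img=C['image'] if img is None else img; bg=cv2.imread(f'pics/{n}0.png')
    m=(cv2.absdiff(img,bg).max(2)>22).astype(np.uint8)
    k,l,st,ce=cv2.connectedComponentsWithStats(m)
    for i in range(1,k):
        if 18<st[i,4]<170 and max(st[i,2:4])<20:
            u,v=ce[i]; w=onz(C,u,v,.012); print(n,'px',ce[i].round(1),'area',st[i,4],'wh',st[i,2:4],'col',img[l==i].mean(0).round(),'xy@12mm',w[:2].round(3),'@28mm',onz(C,u,v,.028)[:2].round(3))
E
python3 - <<'E'
from h import *
blobs('side');blobs('top')
import glob
print(sorted(glob.glob('pics/chk*')))
E
```

```text
side px [584.    1.2] area 24 wh [8 4] col [35. 40. 72.] xy@12mm [ 0.166 -1.621] @28mm [ 0.164 -1.584]
side px [637.1  11.9] area 37 wh [ 6 10] col [34. 31. 31.] xy@12mm [-0.068 -1.695] @28mm [-0.066 -1.657]
side px [590.5  35.6] area 21 wh [ 9 16] col [37. 41. 73.] xy@12mm [ 0.079 -1.327] @28mm [ 0.079 -1.295]
side px [318.8 236.6] area 69 wh [ 9 10] col [144. 146. 152.] xy@12mm [0.458 0.076] @28mm [0.451 0.085]
side px [333.7 250. ] area 73 wh [10  9] col [145. 147. 154.] xy@12mm [0.404 0.09 ] @28mm [0.398 0.099]
side px [559.7 251.4] area 51 wh [ 9 11] col [40. 49. 80.] xy@12mm [-0.082 -0.209] @28mm [-0.08  -0.195]
top px [290.7 210.3] area 52 wh [8 8] col [148. 146. 149.] xy@12mm [0.457 0.075] @28mm [0.455 0.074]
top px [285.6 228.4] area 54 wh [8 8] col [148. 145. 148.] xy@12mm [0.403 0.089] @28mm [0.402 0.088]
['pics/chk10225.png', 'pics/chk10400.png', 'pics/chk10575.png', 'pics/chk10750.png', 'pics/chk10925.png', 'pics/chk11975.png']
```

Two balls lie on the counter at (0.457, 0.075) and (0.403, 0.089); the two cameras agree on both. The other two are probably hidden in the bin. First I'll put the jug upright by pressing its lip on clear counter under a light grip, then place it. After that I'll fetch the balls.

Request:
send_rows(
  series=[
    [[-0.05, 0.05, 0], 0, -0.69],
    [[-0.15, 0.14, 0], 0, -0.69],
    [[-0.27, 0.24, 0], 0, -0.69],
    [[-0.36, 0.32, 0], 0, -0.69],
    [[-0.403, 0.35, 0.04], 0, -0.69],
    [[-0.403, 0.35, 0.12], 0, -0.69],
    [[-0.403, 0.35, 0.2], 0, -0.69],
    [[-0.403, 0.35, 0.25], 0, -0.69],
    [[-0.403, 0.35, 0.25], 0, -0.69],
  ],
)

```text
time_s: 13.2
tool_pos: [0.5694, 0.0419, 0.2023]
eef_rot: [0.707, 0.708, -0.001, -0.001]
wrist_force: [0.1, 0.5, -2.4]
opening: 0.0138
grasp_force: 19.8
```

```bash
python3 - <<'E'
from h import *
check(); snap('top','t6.png'); blobs('top')
ps=[76,70,65,60,55,50,45,40,35,30,25,20,15,10,5,0]
W=[]
for p in ps:
    c,s=np.cos(np.radians(p)),np.sin(np.radians(p))
    if p>=35: f,d=.193*c-.009*s,.193*s+.009*c; y=.08-f
    else: f,d=.117*c-.062*s,.117*s+.062*c; y=-.0125-f
    W.append((.57,y,d-.0187-.001,90))
plan(*W)
E
```

```text
pitch 75 iou 0.7 lip rel bin [ 0.105 -0.134  0.021]
t 13.25 F 19.8 tq [ 0.02 -0.03 -0.  ] w [ 0.3 -0.1 -2.2] tcp [0.57  0.042 0.203]
top px [270.3 199.6] area 52 wh [8 8] col [153. 147. 148.] xy@12mm [0.488 0.136] @28mm [0.486 0.134]
top px [270.  208.7] area 51 wh [8 8] col [151. 145. 145.] xy@12mm [0.461 0.136] @28mm [0.459 0.134]
now [0.5704 0.0422 0.2041] yaw 90.07 tz [ 0.001  0.    -1.   ] t 13.3
[-0.0, -0.002, 0.115] 0.002
[-0.066, -0.002, 0.131] 0.002
[-0.119, -0.002, 0.15] 0.002
[-0.17, -0.002, 0.174] 0.002
[-0.218, -0.002, 0.202] 0.002
[-0.264, -0.002, 0.234] 0.002
[-0.308, -0.002, 0.27] 0.002
[-0.347, -0.002, 0.309] 0.002
[-0.384, -0.002, 0.352] 0.002
[-0.417, -0.002, 0.372] 0.002
[-0.448, -0.002, 0.394] 0.002
[-0.478, -0.002, 0.418] 0.002
[-0.505, -0.002, 0.445] 0.002
[-0.53, -0.002, 0.475] 0.002
[-0.553, -0.003, 0.506] 0.002
[-0.572, -0.003, 0.539] 0.002
```

All four balls missed: two more are on the board ledge at about (0.487, 0.135) and (0.460, 0.135), against the bin wall. I'll upright the jug first, then pick the balls up one by one.

Request:
send_rows(
  series=[
    [[0, 0, 0.06], 0, -0.69],
    [[0, 0, 0.115], 0, -0.69],
    [[-0.066, 0, 0.132], 0, -0.69],
    [[-0.119, 0, 0.152], 0, -0.69],
    [[-0.17, 0, 0.176], 0, -0.69],
    [[-0.218, 0, 0.204], 0, -0.69],
    [[-0.264, 0, 0.236], 0, -0.69],
    [[-0.308, 0, 0.272], 0, -0.69],
    [[-0.347, 0, 0.311], 0, -0.69],
    [[-0.384, 0, 0.354], 0, -0.69],
  ],
)

```text
time_s: 14.55
tool_pos: [0.572, -0.0771, 0.0991]
eef_rot: [0.707, 0.707, -0.0, 0.003]
wrist_force: [-3.7, -13.2, 24.5]
opening: 0.0134
grasp_force: 31.2
```

```bash
python3 - <<'E'
from h import *
check()
plan(*[(.57,y,z,90) for y,z in((-.083,.0915),(-.092,.085),(-.101,.078),(-.109,.07),(-.117,.061),(-.124,.052),(-.1295,.042))])
E
```

```text
pitch 30 iou 0.9 lip rel bin [ 0.106 -0.134 -0.   ]
t 14.6 F 26.8 tq [-1.62  0.69  0.13] w [ -2.7 -11.4  15.6] tcp [ 0.571 -0.079  0.097]
now [ 0.571  -0.0794  0.0973] yaw 89.84 tz [ 0.002 -0.005 -1.   ] t 14.6
[-0.012, -0.003, 0.019] -0.005
[-0.042, -0.003, 0.041] -0.005
[-0.072, -0.003, 0.065] -0.005
[-0.098, -0.003, 0.092] -0.005
[-0.125, -0.003, 0.122] -0.005
[-0.148, -0.003, 0.152] -0.005
[-0.166, -0.003, 0.185] -0.005
```

Request:
send_rows(
  series=[
    [[-0.033, 0, 0.022], 0, -0.69],
    [[-0.063, 0, 0.043], 0, -0.69],
    [[-0.093, 0, 0.067], 0, -0.69],
    [[-0.12, 0, 0.093], 0, -0.69],
    [[-0.147, 0, 0.123], 0, -0.69],
    [[-0.17, 0, 0.153], 0, -0.69],
    [[-0.188, 0, 0.185], 0, -0.69],
    [[-0.188, 0, 0.185], 0, -0.69],
  ],
)

```text
time_s: 15.6
tool_pos: [0.5702, -0.131, 0.041]
eef_rot: [0.707, 0.707, -0.0, 0.0]
wrist_force: [0.5, -0.5, -2.3]
opening: 0.0136
grasp_force: 23.8
```

```bash
python3 - <<'E'
from h import *
check(); s=arm.observe(); print(s['eef_rot'])
E
```

```text
pitch -4 iou 0.88 lip rel bin [ 0.105 -0.154  0.052]
t 15.65 F 23.8 tq [-0.18 -0.04  0.03] w [-0.7  0.5 -2.6] tcp [ 0.57  -0.13   0.041]
[ 7.06895570e-01  7.07317812e-01 -4.03862448e-04 -5.08812975e-05]
```

The jug is near upright but its weight is still on the fingers. I'll release it so it settles on its foot, then regrip firmly.

Request:
send_rows(
  series=[
    [[0, 0, 0], 0, -0.66],
    [[0, 0, 0], 0, -0.6],
    [[0, 0, 0], 0, -0.5],
    [[0, 0, 0], 0, -0.5],
    [[0, 0, -0.005], 0, -0.5],
  ],
)

```text
time_s: 16.27
tool_pos: [0.5702, -0.1294, 0.0432]
eef_rot: [0.707, 0.708, -0.0, -0.0]
wrist_force: [-1.3, -0.4, -0.2]
opening: 0.0217
grasp_force: 0.0
```

```bash
python3 - <<'E'
from h import *
check(); s=arm.observe(); print(s['opening'])
C=load('side'); cv2.imwrite('pics/c6.png',np.vstack([cv2.resize(C['image'][100:280,170:390],(660,540))]))
E
```

```text
pitch 0 iou 0.87 lip rel bin [ 0.105 -0.153  0.041]
t 16.325 F 0.0 tq [ 0.01 -0.02 -0.01] w [-0.6 -1.2 -0.1] tcp [ 0.57  -0.129  0.044]
0.021384120079616813
```

View pics/c6.png

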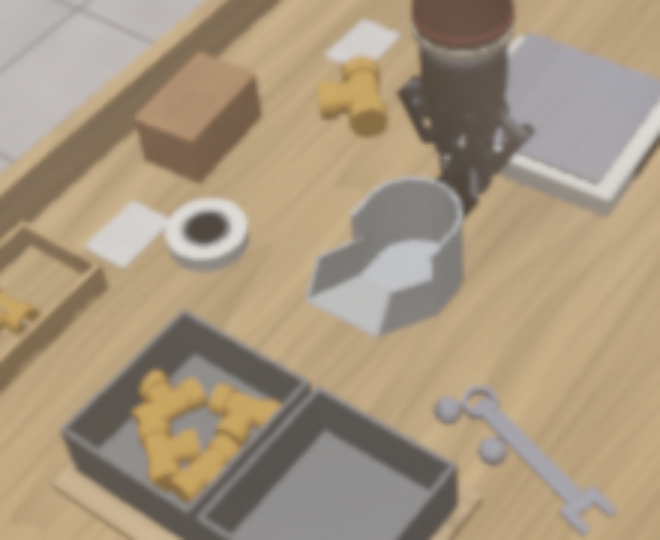

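The jug stands upright and empty on the counter at pitch 0. The two stray balls are at crop (448,408) and (492,448). I'll regrip and move the jug to the pan.

Request:
send_rows(
  series=[
    [[0, 0, 0], 0, -1],
    [[0, 0, 0], 0, -1],
    [[0, 0, 0], 0, -1],
    [[0, 0, 0], 0, -1],
  ],
  squeeze=100,
)

```text
time_s: 16.82
tool_pos: [0.5705, -0.1297, 0.0435]
eef_rot: [0.707, 0.707, 0.0, 0.0]
wrist_force: [-0.6, -0.1, 5.5]
opening: 0.0132
grasp_force: 97.3
```

Request:
send_rows(
  series=[
    [[0, 0, -0.08], 0, -1],
    [[-0.03, 0, -0.2], 0, -1],
    [[-0.15, -0.01, -0.25], 0, -1],
    [[-0.3, -0.02, -0.25], 0, -1],
    [[-0.47, -0.03, -0.25], 0, -1],
    [[-0.62, -0.045, -0.25], 0, -1],
    [[-0.73, -0.06, -0.24], 0, -1],
    [[-0.77, -0.06, -0.22], 0, -1],
    [[-0.77, -0.06, -0.19], 0, -1],
    [[-0.77, -0.06, -0.165], 0, -1],
    [[-0.77, -0.06, -0.15], 0, -1],
    [[-0.77, -0.06, -0.15], 0, -1],
  ],
)

```text
time_s: 18.32
tool_pos: [0.5527, -0.3595, 0.0879]
eef_rot: [0.706, 0.708, 0.0, -0.0]
wrist_force: [-0.3, 0.3, -2.8]
opening: 0.013
grasp_force: 97.7
```

```bash
python3 - <<'E'
from h import *
s=arm.observe(); print(s['tool_pos'],s['wrist_force'],s['torque'],s['opening'],s['time_s'])
E
```

```text
[ 0.55270017 -0.35953196  0.08786977] [-0.29677091  0.29047864 -2.83931163] [-0.15058719 -0.03755479  0.00342044] 0.013033436118102681 18.325
```

Request:
send_rows(
  series=[
    [[0, 0, 0.006], 0, -1],
    [[0, 0, 0.01], 0, -1],
    [[0, 0, 0.014], 0, -1],
    [[0, 0, 0.017], 0, -1],
    [[0, 0, 0.017], 0, -1],
  ],
)

```text
time_s: 18.95
tool_pos: [0.5526, -0.3607, 0.0836]
eef_rot: [0.707, 0.707, 0.0, 0.0]
wrist_force: [-1.5, 0.6, 2.8]
opening: 0.0129
grasp_force: 98.6
```

Request:
send_rows(
  series=[
    [[0, 0, 0], 0, -0.7],
    [[0, 0, 0], 0, -0.67],
    [[0, 0, 0], 0, -0.5],
    [[0, 0, 0], 0, 0],
    [[0, 0, 0], 0, 0],
    [[0, 0, -0.1], 0, 0],
    [[0, 0, -0.25], 0, 0],
    [[0, 0, -0.4], 0, 0],
  ],
)

```text
time_s: 19.95
tool_pos: [0.5524, -0.3604, 0.2043]
eef_rot: [0.707, 0.708, 0.0, -0.0]
wrist_force: [0.6, -0.1, -0.0]
opening: 0.0427
grasp_force: 0.0
```

```bash
python3 - <<'E'
from h import *
snap('top','t7.png');blobs('top')
plan((.425,-.18,.20,90))
E
```

```text
top px [270.3 199.6] area 51 wh [8 8] col [154. 148. 148.] xy@12mm [0.488 0.136] @28mm [0.485 0.134]
top px [270.  208.7] area 51 wh [8 8] col [152. 145. 145.] xy@12mm [0.461 0.136] @28mm [0.459 0.134]
top px [290.7 210.3] area 50 wh [8 8] col [152. 149. 152.] xy@12mm [0.457 0.075] @28mm [0.455 0.074]
top px [285.6 228.4] area 54 wh [8 8] col [152. 148. 151.] xy@12mm [0.403 0.089] @28mm [0.402 0.088]
top px [309.1 350.5] area 26 wh [10  4] col [54. 62. 75.] xy@12mm [0.062 0.016] @28mm [0.064 0.016]
top px [315.  395.5] area 80 wh [13 10] col [26. 31. 66.] xy@12mm [-0.057 -0.002] @28mm [-0.053 -0.002]
top px [337.2 396.3] area 20 wh [9 7] col [20. 24. 51.] xy@12mm [-0.058 -0.062] @28mm [-0.054 -0.062]
now [ 0.5547 -0.3615  0.2116] yaw 90.06 tz [ 0.007 -0.004 -1.   ] t 20.0
[0.606, -0.432, 0.033] 0.002
```

The jug is released on the pan, and the ball positions are confirmed: A (0.457, 0.075) and B (0.403, 0.089) on the counter, C (0.486, 0.134) and D (0.460, 0.134) on the ledge. I'm at t = 20 s. A comes first.

Request:
send_rows(
  series=[
    [[0.2, -0.1, 0], 0, 0.5],
    [[0.4, -0.2, 0], 0, 0.5],
    [[0.6, -0.28, 0], 0, 0.5],
    [[0.8, -0.32, 0], 0, 0.5],
    [[1, -0.32, 0], 0, 0.5],
  ],
  squeeze=40,
)

```text
time_s: 20.62
tool_pos: [0.4555, -0.0663, 0.2033]
eef_rot: [0.707, 0.707, -0.0, 0.001]
wrist_force: [2.0, 0.2, -0.8]
opening: 0.0641
grasp_force: 0.0
```

```bash
python3 - <<'E'
from h import *
plan((.457,.076,.10,90),(.457,.076,.003,90))
E
```

```text
now [ 0.4555 -0.0663  0.2033] yaw 90.0 tz [ 0.001 -0.001 -1.   ] t 20.625
[0.475, 0.005, 0.344] 0.0
[0.475, 0.004, 0.667] 0.0
```

Request:
send_rows(
  series=[
    [[0.2, 0, 0.1], 0, 0.5],
    [[0.37, 0, 0.2], 0, 0.5],
    [[0.455, 0, 0.32], 0, 0.5],
    [[0.455, 0, 0.48], 0, 0.5],
    [[0.455, 0, 0.6], 0, 0.5],
    [[0.455, 0, 0.665], 0, 0.5],
    [[0.455, 0, 0.665], 0, -1],
    [[0.455, 0, 0.665], 0, -1],
    [[0.455, 0, 0.665], 0, -1],
    [[0.455, 0, 0.665], 0, -1],
    [[0.455, 0, 0.665], 0, -1],
  ],
)

```text
time_s: 22.0
tool_pos: [0.4557, 0.0696, 0.0043]
eef_rot: [0.706, 0.708, -0.0, -0.0]
wrist_force: [-7.3, 2.8, 13.2]
opening: 0.0216
grasp_force: 38.9
```

```bash
python3 - <<'E'
from h import *
plan((.457,.076,.10,90),(.465,.217,.10,90),(.465,.217,.06,90))
E
```

```text
now [0.4557 0.0696 0.0043] yaw 90.1 tz [-0.001  0.    -1.   ] t 22.0
[0.021, 0.004, -0.319] 0.003
[0.491, 0.031, -0.319] 0.003
[0.491, 0.032, -0.186] 0.003
```

Ball A is gripped (opening 21.6 mm). I'll take it to the bin.

Request:
send_rows(
  series=[
    [[0, 0, -0.15], 0, -1],
    [[0.05, 0, -0.32], 0, -1],
    [[0.2, 0.01, -0.34], 0, -1],
    [[0.38, 0.03, -0.34], 0, -1],
    [[0.49, 0.03, -0.32], 0, -1],
    [[0.49, 0.03, -0.24], 0, -1],
    [[0.49, 0.03, -0.19], 0, -1],
    [[0.49, 0.03, -0.19], 0, -0.2],
    [[0.49, 0.03, -0.19], 0, -0.2],
    [[0.49, 0.03, -0.19], 0, -0.2],
    [[0.49, 0.03, -0.34], 0, -0.2],
  ],
)

```text
time_s: 23.38
tool_pos: [0.4636, 0.2146, 0.1043]
eef_rot: [0.707, 0.707, -0.002, -0.001]
wrist_force: [0.3, 0.9, 0.6]
opening: 0.034
grasp_force: 0.0
```

```bash
python3 - <<'E'
from h import *
plan((.417,.088,.10,90),(.417,.088,.003,90))
E
```

```text
now [0.4636 0.2146 0.1043] yaw 90.04 tz [-0.005 -0.001 -1.   ] t 23.375
[-0.422, -0.156, 0.016] 0.001
[-0.422, -0.154, 0.339] 0.001
```

Request:
send_rows(
  series=[
    [[-0.15, -0.05, -0.02], 0, 0.9],
    [[-0.32, -0.1, -0.02], 0, 0.9],
    [[-0.42, -0.155, 0], 0, 0.9],
    [[-0.42, -0.155, 0.12], 0, 0.9],
    [[-0.42, -0.155, 0.25], 0, 0.9],
    [[-0.42, -0.155, 0.335], 0, 0.9],
    [[-0.42, -0.155, 0.335], 0, -1],
    [[-0.42, -0.155, 0.335], 0, -1],
    [[-0.42, -0.155, 0.335], 0, -1],
    [[-0.42, -0.155, 0.335], 0, -1],
    [[-0.42, -0.155, 0.335], 0, -1],
    [[-0.42, -0.155, 0.335], 0, -1],
  ],
)

```text
time_s: 24.88
tool_pos: [0.4197, 0.0899, 0.0062]
eef_rot: [0.707, 0.707, 0.001, 0.001]
wrist_force: [-1.3, -0.3, 7.8]
opening: 0.0212
grasp_force: 38.9
```

```bash
python3 - <<'E'
from h import *
plan((.465,.217,.10,90),(.465,.217,.06,90))
E
```

```text
now [0.4197 0.0899 0.0062] yaw 90.06 tz [ 0.002 -0.    -1.   ] t 24.875
[0.424, 0.152, -0.312] 0.002
[0.424, 0.152, -0.179] 0.002
```

Ball B is gripped.

Request:
send_rows(
  series=[
    [[0, 0.02, -0.15], 0, -1],
    [[0.03, 0.06, -0.32], 0, -1],
    [[0.2, 0.12, -0.34], 0, -1],
    [[0.36, 0.15, -0.34], 0, -1],
    [[0.42, 0.15, -0.3], 0, -1],
    [[0.42, 0.15, -0.22], 0, -1],
    [[0.42, 0.15, -0.18], 0, -1],
    [[0.42, 0.15, -0.18], 0, -0.2],
    [[0.42, 0.15, -0.18], 0, -0.2],
    [[0.42, 0.15, -0.18], 0, -0.2],
    [[0.42, 0.15, -0.34], 0, -0.2],
  ],
)

```text
time_s: 26.25
tool_pos: [0.4619, 0.2146, 0.1057]
eef_rot: [0.707, 0.707, -0.002, -0.001]
wrist_force: [0.8, 0.4, 0.5]
opening: 0.0338
grasp_force: 0.0
```

```bash
python3 - <<'E'
from h import *
C=snap('top','t8.png'); blobs('top'); snap('side','s8.png'); blobs('side')
plan((.492,.13,.06,90),(.492,.13,.0345,90))
E
```

```text
top px [270.3 199.5] area 51 wh [8 8] col [151. 145. 145.] xy@12mm [0.488 0.136] @28mm [0.486 0.134]
top px [270.  208.7] area 53 wh [9 8] col [146. 141. 141.] xy@12mm [0.461 0.136] @28mm [0.459 0.134]
top px [300.4 213.2] area 98 wh [13 14] col [142. 157. 171.] xy@12mm [0.448 0.047] @28mm [0.446 0.046]
side px [581.6  23.6] area 29 wh [6 6] col [69. 66. 68.] xy@12mm [ 0.132 -1.402] @28mm [ 0.131 -1.369]
side px [605.2  24.1] area 29 wh [7 7] col [47. 53. 91.] xy@12mm [ 0.043 -1.468] @28mm [ 0.043 -1.434]
side px [581.3 230.5] area 28 wh [ 3 16] col [ 75.  95. 131.] xy@12mm [-0.115 -0.306] @28mm [-0.112 -0.29 ]
side px [328.6 230.8] area 106 wh [17 12] col [159. 169. 180.] xy@12mm [0.447 0.047] @28mm [0.44  0.057]
side px [327.1 238.6] area 21 wh [8 4] col [134. 164. 185.] xy@12mm [0.437 0.07 ] @28mm [0.43  0.079]
side px [271.7 243.5] area 22 wh [4 8] col [50. 57. 66.] xy@12mm [0.545 0.157] @28mm [0.537 0.165]
side px [285.5 250.7] area 119 wh [16 17] col [71. 75. 81.] xy@12mm [0.504 0.156] @28mm [0.496 0.164]
side px [564.4 249.3] area 31 wh [ 5 18] col [ 58.  69. 114.] xy@12mm [-0.091 -0.222] @28mm [-0.089 -0.208]
side px [299.4 256.1] area 58 wh [10  9] col [158. 153. 156.] xy@12mm [0.465 0.15 ] @28mm [0.459 0.158]
side px [372.1 268.7] area 51 wh [ 9 12] col [144. 174. 195.] xy@12mm [0.297 0.086] @28mm [0.293 0.095]
side px [283.3 271.6] area 39 wh [6 8] col [171. 165. 168.] xy@12mm [0.473 0.207] @28mm [0.466 0.215]
side px [501.9 281.1] area 72 wh [13 13] col [47. 54. 94.] xy@12mm [ 0.016 -0.048] @28mm [ 0.017 -0.037]
now [0.4661 0.2174 0.1117] yaw 90.07 tz [ 0.007  0.002 -1.   ] t 26.35
[-0.292, 0.085, 0.172] 0.002
[-0.292, 0.084, 0.257] 0.002
```

Two balls are in the bin: side pixels (299,256) and (283,272) correspond to points inside it. C and D touch on the ledge, so I'll roll C away along +x with the closed fingertips pressed lightly on its top, then pinch each ball.

```bash
python3 - <<'E'
from h import *
plan((.484,.124,.10,90),(.484,.124,.035,90),(.516,.124,.035,90),start=(.4635,.2155,.1085))
E
```

```text
now [0.4635 0.2155 0.1085] yaw 90.07 tz [ 0.007  0.002 -1.   ] t 26.35
[-0.305, 0.068, 0.028] 0.002
[-0.306, 0.066, 0.245] 0.002
[-0.306, 0.173, 0.245] 0.002
```

Request:
send_rows(
  series=[
    [[-0.15, 0.03, 0], 0, -1],
    [[-0.29, 0.07, 0], 0, -1],
    [[-0.3, 0.07, 0], 0, -1],
    [[-0.3, 0.07, 0.1], 0, -1],
    [[-0.3, 0.07, 0.19], 0, -1],
    [[-0.3, 0.07, 0.19], 0, -1],
  ],
)

```text
time_s: 27.1
tool_pos: [0.4833, 0.1262, 0.0489]
eef_rot: [0.706, 0.708, -0.001, -0.001]
wrist_force: [0.4, -0.2, 0.2]
opening: 0.0001
grasp_force: 0.0
```

```bash
python3 - <<'E'
from h import *
plan((.484,.124,.035,90),(.516,.124,.035,90),(.516,.124,.07,90))
E
```

```text
now [0.4833 0.1262 0.0489] yaw 90.12 tz [-0.003  0.    -1.   ] t 27.1
[-0.007, 0.003, 0.046] 0.004
[-0.008, 0.109, 0.046] 0.004
[-0.008, 0.109, -0.071] 0.004
```

Request:
send_rows(
  series=[
    [[0, 0, 0.03], 0, -1],
    [[0, 0, 0.046], 0, -1],
    [[0, 0, 0.047], 0, -1],
    [[0, 0.025, 0.047], 0, -1],
    [[0, 0.05, 0.047], 0, -1],
    [[0, 0.08, 0.047], 0, -1],
    [[0, 0.11, 0.047], 0, -1],
  ],
)

```text
time_s: 27.98
tool_pos: [0.5186, 0.1259, 0.0361]
eef_rot: [0.707, 0.707, 0.0, -0.0]
wrist_force: [-0.6, -0.3, -0.1]
opening: -0.0
grasp_force: 0.0
```

Request:
send_rows(
  series=[
    [[0, 0, -0.1], 0, -1],
    [[-0.2, 0, -0.25], 0, -1],
    [[-0.4, 0, -0.25], 0, -1],
  ],
)

```text
time_s: 28.35
tool_pos: [0.5199, 0.014, 0.1129]
eef_rot: [0.706, 0.709, 0.002, 0.001]
wrist_force: [1.0, 0.0, -0.2]
opening: -0.0001
grasp_force: 0.0
```

```bash
python3 - <<'E'
from h import *
C=snap('top','t9.png'); blobs('top'); plan()
E
```

```text
top px [270.4 199.6] area 52 wh [8 8] col [151. 146. 146.] xy@12mm [0.488 0.136] @28mm [0.486 0.134]
top px [241.1 207. ] area 19 wh [5 5] col [174. 161. 157.] xy@12mm [0.465 0.221] @28mm [0.463 0.218]
top px [269.9 208.7] area 52 wh [8 8] col [148. 141. 141.] xy@12mm [0.461 0.136] @28mm [0.459 0.135]
top px [320.1 393.2] area 98 wh [10 14] col [28. 33. 72.] xy@12mm [-0.051 -0.015] @28mm [-0.047 -0.016]
top px [306.5 395.2] area 19 wh [4 9] col [46. 43. 45.] xy@12mm [-0.057  0.022] @28mm [-0.053  0.022]
now [0.5194 0.0028 0.112 ] yaw 89.64 tz [ 0.002 -0.004 -1.   ] t 28.4
```

The tips only just missed (tip at 36.1 mm, ball top at about 36 mm). I'll repeat slightly lower.

```bash
python3 - <<'E'
from h import *
plan((.484,.124,.10,90),(.484,.124,.045,90))
E
```

```text
now [0.5194 0.0028 0.112 ] yaw 89.64 tz [ 0.002 -0.004 -1.   ] t 28.4
[0.404, -0.121, 0.038] -0.012
[0.404, -0.121, 0.221] -0.012
```

Request:
send_rows(
  series=[
    [[0.2, -0.06, 0], 0, -1],
    [[0.38, -0.115, 0.02], 0, -1],
    [[0.395, -0.115, 0.12], 0, -1],
    [[0.395, -0.115, 0.2], 0, -1],
    [[0.395, -0.115, 0.22], 0, -1],
    [[0.395, -0.115, 0.22], 0, -1],
  ],
)

```text
time_s: 29.15
tool_pos: [0.4832, 0.1323, 0.0442]
eef_rot: [0.707, 0.707, -0.0, -0.0]
wrist_force: [-0.2, -0.5, 0.5]
opening: 0.0003
grasp_force: 0.0
```

```bash
python3 - <<'E'
from h import *
plan((.484,.124,.033,90),(.516,.124,.033,90),(.516,.124,.07,90))
E
```

```text
now [0.4832 0.1323 0.0442] yaw 90.06 tz [-0.001  0.    -1.   ] t 29.15
[-0.028, 0.003, 0.037] 0.002
[-0.028, 0.109, 0.037] 0.002
[-0.028, 0.109, -0.086] 0.002
```

Request:
send_rows(
  series=[
    [[-0.02, 0, 0], 0, -1],
    [[-0.02, 0, 0.02], 0, -1],
    [[-0.02, 0, 0.034], 0, -1],
    [[-0.02, 0, 0.038], 0, -1],
  ],
)

```text
time_s: 29.65
tool_pos: [0.4854, 0.1264, 0.0346]
eef_rot: [0.707, 0.707, 0.001, 0.001]
wrist_force: [-2.3, -3.7, 25.8]
opening: -0.0
grasp_force: 12.7
```

Contact at 26 N. I'll stroke along +x, easing off slightly.

Request:
send_rows(
  series=[
    [[0, 0.02, -0.002], 0, -1],
    [[0, 0.045, -0.002], 0, -1],
    [[0, 0.07, -0.002], 0, -1],
    [[0, 0.09, -0.001], 0, -1],
    [[0, 0.11, -0.001], 0, -1],
  ],
)

```text
time_s: 30.28
tool_pos: [0.5165, 0.1263, 0.033]
eef_rot: [0.707, 0.707, 0.0, -0.0]
wrist_force: [0.0, -0.1, -0.4]
opening: -0.0003
grasp_force: 0.0
```

Request:
send_rows(
  series=[
    [[0, 0, -0.1], 0, -1],
    [[-0.2, 0, -0.25], 0, 0],
    [[-0.4, 0, -0.25], 0, 0.5],
  ],
)

```text
time_s: 30.65
tool_pos: [0.5177, 0.0145, 0.1095]
eef_rot: [0.705, 0.709, 0.001, 0.001]
wrist_force: [0.7, -0.6, -0.9]
opening: 0.0358
grasp_force: 0.0
```

```bash
python3 - <<'E'
from h import *
C=snap('top','t10.png'); blobs('top'); plan()
E
```

```text
top px [270.6 194.4] area 50 wh [8 8] col [151. 144. 144.] xy@12mm [0.503 0.135] @28mm [0.501 0.133]
top px [269.9 208.7] area 52 wh [8 8] col [147. 141. 141.] xy@12mm [0.461 0.136] @28mm [0.459 0.135]
top px [322.1 393.1] area 98 wh [10 14] col [28. 33. 73.] xy@12mm [-0.051 -0.021] @28mm [-0.047 -0.021]
top px [307.1 394.9] area 21 wh [ 5 10] col [47. 43. 44.] xy@12mm [-0.056  0.02 ] @28mm [-0.052  0.02 ]
now [0.5171 0.0033 0.1086] yaw 89.65 tz [ 0.001 -0.004 -1.   ] t 30.7
```

C rolled to x = 0.502, leaving an 18 mm gap. I'll pick D (0.460) with the +x finger in the gap, using a 50 mm opening centred at 0.449.

```bash
python3 - <<'E'
from h import *
plan((.449,.126,.08,90),(.449,.126,.06,90))
E
```

```text
now [0.5171 0.0033 0.1086] yaw 89.65 tz [ 0.001 -0.004 -1.   ] t 30.7
[0.408, -0.23, 0.093] -0.012
[0.408, -0.23, 0.16] -0.012
```

Request:
send_rows(
  series=[
    [[0.18, -0.1, 0], 0, 0.18],
    [[0.33, -0.2, 0.02], 0, 0.18],
    [[0.385, -0.225, 0.08], 0, 0.18],
    [[0.385, -0.225, 0.13], 0, 0.18],
    [[0.385, -0.225, 0.15], 0, 0.18],
    [[0.385, -0.225, 0.15], 0, 0.18],
  ],
)

```text
time_s: 31.45
tool_pos: [0.4489, 0.1286, 0.0618]
eef_rot: [0.707, 0.707, -0.0, -0.001]
wrist_force: [0.1, 0.2, 0.1]
opening: 0.0504
grasp_force: 0.0
```

```bash
python3 - <<'E'
from h import *
print(arm.observe()['opening']); plan((.449,.127,.06,90),(.449,.127,.016,90))
E
```

```text
0.05040241977661362
now [0.4489 0.1286 0.0618] yaw 89.97 tz [-0.001  0.    -1.   ] t 31.45
[-0.005, 0.0, 0.006] -0.001
[-0.005, 0.001, 0.153] -0.001
```

Request:
send_rows(
  series=[
    [[-0.008, 0, 0.03], 0, 0.18],
    [[-0.008, 0, 0.08], 0, 0.18],
    [[-0.008, 0, 0.12], 0, 0.18],
    [[-0.008, 0, 0.15], 0, 0.18],
    [[-0.008, 0, 0.15], 0, -0.2],
    [[-0.008, 0, 0.15], 0, -1],
    [[-0.008, 0, 0.15], 0, -1],
    [[-0.008, 0, 0.15], 0, -1],
    [[-0.008, 0, 0.15], 0, -1],
  ],
)

```text
time_s: 32.58
tool_pos: [0.449, 0.1272, 0.0175]
eef_rot: [0.707, 0.707, 0.0, 0.0]
wrist_force: [-0.2, -1.3, 0.2]
opening: 0.021
grasp_force: 39.2
```

```bash
python3 - <<'E'
from h import *
plan((.465,.217,.11,90),(.465,.217,.06,90))
E
```

```text
now [0.449  0.1272 0.0175] yaw 90.06 tz [ 0.001  0.    -1.   ] t 32.575
[0.299, 0.054, -0.308] 0.002
[0.299, 0.054, -0.142] 0.002
```

D is gripped. I'll lift it straight up before moving over the wall.

Request:
send_rows(
  series=[
    [[0, 0, -0.1], 0, -1],
    [[0, 0, -0.25], 0, -1],
    [[0, 0.02, -0.31], 0, -1],
    [[0.13, 0.04, -0.31], 0, -1],
    [[0.26, 0.05, -0.31], 0, -1],
    [[0.3, 0.05, -0.25], 0, -1],
    [[0.3, 0.05, -0.16], 0, -1],
    [[0.3, 0.05, -0.15], 0, -0.2],
    [[0.3, 0.05, -0.15], 0, -0.2],
    [[0.3, 0.05, -0.15], 0, -0.2],
    [[0.3, 0.05, -0.32], 0, -0.2],
    [[0.25, 0.05, -0.32], 0, 0],
  ],
)

```text
time_s: 34.08
tool_pos: [0.4659, 0.2042, 0.1174]
eef_rot: [0.706, 0.708, 0.003, 0.002]
wrist_force: [-0.1, -0.5, -0.2]
opening: 0.0423
grasp_force: 0.0
```

```bash
python3 - <<'E'
from h import *
C=snap('top','t11.png'); blobs('top')
plan((.502,.127,.1,90),(.502,.127,.016,90))
E
```

```text
top px [270.7 194.5] area 51 wh [8 8] col [149. 143. 143.] xy@12mm [0.503 0.135] @28mm [0.501 0.133]
top px [300.4 213.2] area 96 wh [13 14] col [141. 157. 171.] xy@12mm [0.448 0.047] @28mm [0.446 0.046]
top px [293.  397.3] area 40 wh [11  6] col [29. 34. 72.] xy@12mm [-0.063  0.059] @28mm [-0.059  0.058]
now [0.4653 0.2005 0.1153] yaw 90.0 tz [ 0.004 -0.    -1.   ] t 34.125
[-0.245, 0.122, 0.052] 0.0
[-0.245, 0.121, 0.332] 0.0
```

Request:
send_rows(
  series=[
    [[-0.1, 0.06, 0], 0, 0.2],
    [[-0.23, 0.122, 0], 0, 0.2],
    [[-0.24, 0.122, 0.06], 0, 0.2],
    [[-0.24, 0.122, 0.16], 0, 0.2],
    [[-0.24, 0.122, 0.25], 0, 0.2],
    [[-0.24, 0.122, 0.32], 0, 0.2],
    [[-0.24, 0.122, 0.322], 0, -0.2],
    [[-0.24, 0.122, 0.322], 0, -1],
    [[-0.24, 0.122, 0.322], 0, -1],
    [[-0.24, 0.122, 0.322], 0, -1],
    [[-0.24, 0.122, 0.322], 0, -1],
  ],
)

```text
time_s: 35.5
tool_pos: [0.5006, 0.1302, 0.017]
eef_rot: [0.707, 0.707, 0.0, 0.0]
wrist_force: [0.2, 0.5, -0.3]
opening: 0.0217
grasp_force: 39.1
```

```bash
python3 - <<'E'
from h import *
plan((.465,.217,.11,90),(.465,.217,.06,90))
E
```

```text
now [0.5006 0.1302 0.017 ] yaw 90.06 tz [ 0.001  0.    -1.   ] t 35.5
[0.289, -0.118, -0.31] 0.002
[0.289, -0.118, -0.143] 0.002
```

Request:
send_rows(
  series=[
    [[0, 0, -0.1], 0, -1],
    [[0, 0, -0.25], 0, -1],
    [[0, -0.02, -0.31], 0, -1],
    [[0.13, -0.06, -0.31], 0, -1],
    [[0.26, -0.11, -0.31], 0, -1],
    [[0.29, -0.118, -0.25], 0, -1],
    [[0.29, -0.118, -0.16], 0, -1],
    [[0.29, -0.118, -0.15], 0, -0.2],
    [[0.29, -0.118, -0.15], 0, -0.2],
    [[0.29, -0.118, -0.15], 0, -0.2],
    [[0.29, -0.118, -0.34], 0, -0.2],
    [[0.1, -0.118, -0.45], 0, 0],
  ],
)

```text
time_s: 37.0
tool_pos: [0.4655, 0.1668, 0.1533]
eef_rot: [0.704, 0.71, 0.002, 0.0]
wrist_force: [1.3, -1.4, -0.3]
opening: 0.0426
grasp_force: 0.0
```

Request:
send_rows(
  series=[
    [[-0.2, 0, -0.05], 0, 0],
    [[-0.4, 0, -0.1], 0, 0],
    [[-0.6, 0, -0.1], 0, 0],
    [[-0.65, 0, -0.1], 0, 0],
    [[-0.65, 0, -0.1], 0, 0],
    [[-0.65, 0, -0.1], 0, 0],
  ],
)

```text
time_s: 37.75
tool_pos: [0.4653, -0.03, 0.1802]
eef_rot: [0.706, 0.708, 0.0, -0.0]
wrist_force: [-0.2, 0.4, 0.1]
opening: 0.0424
grasp_force: 0.0
```

```bash
python3 - <<'E'
from h import *
snap('top','t12.png'); snap('side','s12.png')
C=load('top');S=load('side')
for n,c in(('top',C),('side',S)):
    bg=cv2.imread(f'pics/{n}0.png'); m=(cv2.absdiff(c['image'],bg).max(2)>8).astype(np.uint8)
    # only around bin
    k,l,st,ce=cv2.connectedComponentsWithStats(m)
    for i in range(1,k):
        w=onz(c,*ce[i],.028)
        if st[i,4]>12 and .36<w[0]<.6 and .1<w[1]<.32: print(n,ce[i].round(1),st[i],c['image'][l==i].mean(0).round(),w[:2].round(3),'rel',(w[:2]-[.465,.217]).round(3))
# jug on pan: silhouette fit, side view
bg=cv2.imread('pics/side0.png'); d=cv2.absdiff(S['image'],bg).max(2)>25
best=[]
for x in np.arange(.53,.58,.004):
  for y in np.arange(-.31,-.235,.004):
    for p in(-4,0,4):
      P=np.array([x,y,.04])+Ro.from_euler('ZY',[np.pi/2,np.radians(p)]).apply(HP)
      m=np.zeros((400,640),np.uint8); cv2.fillConvexPoly(m,cv2.convexHull(np.int32(np.round([proj(S,q) for q in P]))),1); m=m>0
      best.append(((m&d).sum()/(m|d)[60:200,290:420].sum(),round(x,3),round(y,3),p))
print(sorted(best)[-3:]); print(arm.observe()['time_s'],arm.observe()['tool_pos'])
E
```

```text
side [299.3 257.2] [295 252  10  12  86] [136. 134. 137.] [0.457 0.161] rel [-0.008 -0.056]
side [283.9 272.8] [279 268  11  11  69] [146. 142. 145.] [0.463 0.217] rel [-0.002 -0.   ]
side [305.3 271. ] [303 269   6   6  24] [150. 147. 149.] [0.423 0.185] rel [-0.042 -0.032]
[(np.float64(0.26764896373056996), np.float64(0.574), np.float64(-0.27), 4), (np.float64(0.2687074829931973), np.float64(0.578), np.float64(-0.266), 4), (np.float64(0.27051033591731266), np.float64(0.578), np.float64(-0.254), 4)]
37.85 [ 0.4652978  -0.03011136  0.18007532]
```

```bash
python3 - <<'E'
from h import *
for n in('top','side'):
    C=load(n); bg=cv2.imread(f'pics/{n}0.png')
    D=cv2.absdiff(C['image'],bg).max(2)
    cor=np.array([proj(C,[x,y,.028]) for x,y in((.401,.146),(.529,.146),(.529,.288),(.401,.288))],np.int32)
    m=np.zeros(D.shape,np.uint8); cv2.fillConvexPoly(m,cor,1); D=D*m
    for thr in(5,10):
        k,l,st,ce=cv2.connectedComponentsWithStats((D>thr).astype(np.uint8))
        for i in range(1,k):
            if st[i,4]>8: print(n,thr,ce[i].round(1),st[i,2:],onz(C,*ce[i],.028)[:2].round(3),'max',D[l==i].max())
E
```

```text
top 5 [240.8 205.8] [  51   45 2107] [0.467 0.219] max 45
top 10 [240.5 205.1] [  48   45 1786] [0.469 0.22 ] max 45
top 10 [219.  221.9] [ 8  7 38] [0.419 0.281] max 32
side 5 [279.2 273.7] [  70   60 1187] [0.47  0.224] max 33
side 5 [299.3 257.2] [ 11  13 100] [0.457 0.161] max 83
side 10 [299.3 257. ] [10 12 77] [0.457 0.161] max 83
side 10 [284.1 272.4] [ 8 10 54] [0.463 0.215] max 33
side 10 [305.7 270.7] [ 5  5 18] [0.423 0.184] max 28
side 10 [281.7 299. ] [4 3 9] [0.426 0.275] max 21
```

Request:
send_rows(
  series=[
    [[0.2, 0, -0.1], 0, 0],
    [[0.4, 0, -0.2], 0, 0],
    [[0.6, 0, -0.2], 0, 0],
    [[0.8, 0, -0.2], 0, 0],
    [[1, 0, -0.2], 0, 0],
    [[1, 0, -0.2], 0, 0],
    [[1, 0, -0.2], 0, 0],
  ],
)

```text
time_s: 38.72
tool_pos: [0.4642, 0.2688, 0.2397]
eef_rot: [0.706, 0.708, -0.0, -0.0]
wrist_force: [0.7, -0.4, -0.7]
opening: 0.043
grasp_force: 0.0
```

```bash
python3 - <<'E'
from h import *
snap('side','s13.png');S=load('side');T=snap('top','t13.png')
for C,n,box in((S,'side',(60,200,290,430)),(T,'top',(100,260,360,460))):
    bg=cv2.imread(f'pics/{n}0.png'); d=cv2.absdiff(C['image'],bg).max(2)>18
    a,b,c,e=box; w=np.zeros_like(d); w[a:b,c:e]=1
    if n=='side': w[150:,:345]=0; w[:,:325]=0
    d&=w; print(n,'diff px',d.sum(),'bbox',np.argwhere(d).min(0),np.argwhere(d).max(0)); best=[]
    for x in np.arange(.53,.58,.004):
      for y in np.arange(-.31,-.235,.004):
        for p in(-5,0,5):
          P=np.array([x,y,.04])+Ro.from_euler('ZY',[np.pi/2,np.radians(p)]).apply(HP)
          m=np.zeros((400,640),np.uint8); cv2.fillConvexPoly(m,cv2.convexHull(np.int32(np.round([proj(C,q) for q in P]))),1); m=(m>0)&w
          best.append((round((m&d).sum()/(m|d).sum(),3),round(x,3),round(y,3),p))
    print(sorted(best)[-3:])
print(arm.observe()['time_s'])
E
```

```text
side diff px 6486 bbox [ 60 325] [199 429]
[(np.float64(0.22), np.float64(0.554), np.float64(-0.282), 5), (np.float64(0.221), np.float64(0.558), np.float64(-0.282), 5), (np.float64(0.221), np.float64(0.558), np.float64(-0.278), 5)]
top diff px 11828 bbox [100 360] [259 459]
[(np.float64(0.146), np.float64(0.554), np.float64(-0.27), 0), (np.float64(0.146), np.float64(0.554), np.float64(-0.266), 0), (np.float64(0.147), np.float64(0.554), np.float64(-0.274), 0)]
38.825
```

All four balls register inside the bin, at about (0.457, 0.161), (0.463, 0.215), (0.423, 0.184) and (0.426, 0.275). The jug's best fit is within about 10 mm of the pan's centre, though that fit is weak. The arm is clear, so I'm handing in.

```bash
python3 -c "
from rig import arm
print(arm.hand_in())"
```

```text
the job is handed in; nothing more can be done
None
```

I handed the job in at about 39 s, with no verdict returned: the jug was emptied over the empty bin, but all four balls fell outside it, so I picked them up and put them in one by one; the empty jug is on the scale's pan (its upright pose there is only weakly confirmed by camera), and the wrench was nudged slightly by an amount I did not measure.

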